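Load the caddy and hang it on the pegboard

ROBOT

A 7-joint arm with a two-finger parallel gripper is mounted at the origin on the work surface. World frame = base frame: x ahead of the robot, y to its left, z up, the work surface at z = 0. Lengths are in m, angles in rad, forces in N, time in s.
With the tool pointing down it reaches from about 0.4 to 0.9 m from the base axis. Payload 5.5 kg.
Tool frame: the origin (TCP) lies midway between the tips of the shut fingers; the grasp point (between the pads) lies r.grip_point_offset behind it (r.grip_point_offset is the distance from the TCP to the grasp point, in m); z points along the fingers, y is the direction in which the jaws open and shut (so a half turn about z gives the same grasp; the last joint's range is limited). The gripper opens to 85 mm and grips with 20 to 120 N. Pads are 22 mm wide; open, the fingers measure 114 mm over their backs; the gripper's body (76 mm by 85 mm) begins 54 mm behind the grasp point. The pads swing forward as they close: fully open they stand 13 mm farther back than shut.
Start: joints at [1.385, 0.501, -0.427, 1.55, 0.221, 1.138, -0.21], TCP at [0.282, -0.586, 0.231] pointing down, gripper open.
Joint ranges: [-2.88, 2.88], [-0.31, 2.03], [-1.54, 1.56], [0.2, 2.42], [-1.41, 4.55], [0.19, 2.02], [-2.57, 2.57]. Speed limits (rad/s): [2.57, 2.57, 3.14, 3.14, 3.14, 3.14, 3.14].

INTERFACE

Orientations are given as a unit quaternion [w, x, y, z].
In Python, from station import r gives the robot as it stands. The module is installed in compiled form; this text tells all that it offers. Calls block until the motion is done:
- r.goto(position, orientation): joint-space move of the TCP to a pose.
- r.movel(position, ori=None, feed=0.15, max_force=None): straight line of the TCP; ori=None keeps the orientation; feed is the mean speed in m/s. With max_force (N) it stops when the force on the tool has changed by that much, and returns True; else False.
- r.move_j(angles): joint-space move.
- r.gripper_open() and r.clamp(force=None): open the fingers fully, or close them until they stop; force is the grip in N (None keeps the last).
- r.pause(seconds).
- r.inverse_kinematics(position, orientation): joint angles nearest the present ones, or None.
- r.camera(name): name is "side" or "top"; returns the picture (384x512x3 uint8, red, green, blue); there is no depth.
- r.camera_params(name): a dict with "fov_y" (degrees; the focal length in pixels is half the picture's height over the tangent of half this angle, whatever the lens; pixels are square), "cx", "cy" (the principal point, pixels), "R" (3x3) and "t" (3): a world point X has camera coordinates R X + t. Camera axes: x right, y down, z forward; pixel columns grow to the right and rows downward; lengths in m; the calibration is good to about 2 mm. A picture is of the moment at which its call begins. camera_params takes no time and is no camera call.
A pose or a line that the arm cannot do raises r.MotionError and nothing moves.
- r.job_done(): hands the job in, once; it reports no verdict.
Readings, each from a call of its own:
- r.current_t(): time.
- r.current_joints(): joint angles.
- r.current_qvel(): joint speeds.
- r.current_tau(): joint torques, N m.
- r.current_tcp_pos(): TCP position.
- r.current_ee_rot(): TCP orientation.
- r.current_wrist_force(): force on the tool from outside, world axes, zero at the start.
- r.current_torque(): the same for the moment, N m.
- r.current_opening(): finger opening in m.
Only numpy, scipy, OpenCV 4.12 (cv2) and the standard library are available. Lean on these libraries where they do the work, as an engineer would, in place of code of your own. Each camera call takes 0.05 s, during which the arm holds its last target. There are 200 camera calls.

TASK

Tidy the desk: put both grey controllers into the blue caddy while it stands on the desk, then pick the caddy up by its wooden handle bar and hang it on the free orange double hook of the pegboard, setting it down gently so that the bar rests across both prongs and the caddy hangs level with both controllers inside. Do not bump the black console grip on the other hook, and leave the jar, stylus, coaster and mug where they are.

Things in the scene. Friction and masses are not known exactly. Their poses are not given: they have to be found in the camera images.
- caddy: blue plastic carry caddy, about 240 g empty: shallow open tray 134 mm (x) by 154 mm (y), walls 4 mm thick and 22 mm high, floor top 4 mm above the underside, black liner, no dividers. A rigid arch stands over its middle: two posts (8 mm in x, 24 mm in y) at the x ends carry a wooden bar along x. Origin at the centre of the underside, z up. Starts upright on the desk.
- caddy_bar (a point): centre of the caddy's wooden handle bar, 95 mm above the caddy's underside; the bar runs along the caddy's x, is 12 mm wide (y) and 10 mm high (z), free length between the posts 118 mm. Axes as the caddy's.
- controller_a: light grey half-controller, a rounded bar 102 mm long (its x), 32 mm wide (its y), 28 mm high plus a black thumbstick 6 mm high and 15 mm wide on top, 28 mm from the centre towards +x; about 55 g. Origin at the centre of the underside, z up. Lies flat on the desk, stick up.
- controller_b: second half-controller, the same shape as controller_a
- hook: free orange double hook fixed to the pegboard. Origin in the middle of its back, on the board's front face, at the height of the prong centre lines; x runs along the board, z up, and the prongs stick out along -y. Two round prongs 7 mm thick at x = -35 and +35 mm run level to 115 mm from the board, then turn up: the tip centres lie 124 mm out and 12 mm above the prong centre lines (tops 15.5 mm above). Back plate 100 x 30 mm, 6 mm thick.
- hook_seat (a point): middle of the place where the bar should rest: between the prongs, 95 mm out from the board, level with the prongs' top (3.5 mm above their centre lines). Axes as the hook's.
- pegboard: white perforated panel standing on the desk, fixed, 420 mm long (its x), 12 mm thick, from 40 to 320 mm above the desk. Origin on the desk under the middle of its front face, which looks along its -y. The hook and the console grip hang 200 mm apart along x, prong centre lines 180 mm above the desk; either may be on either side.
- console_grip: black two-horned console grip, fixed, hanging on its own single steel hook. Origin on the board's front face at the hook's height, axes as the hook's. It reaches 64 mm to each side in x, 75 mm out from the board and from 111 mm below to 16 mm above the origin.
- jar: closed glass jar, 70 mm across, 90 mm high, loose. Origin at the centre of its underside.
- stylus: yellow plastic stylus lying along its x, about 130 mm long, 9 mm thick, loose. Origin at its middle, on the desk.
- coaster: round aluminium coaster, 92 mm across, 6 mm thick, loose. Origin at the centre of its underside.
- mug: white ceramic mug, 76 mm across, 85 mm high, handle at its +y, loose. Origin at the centre of its underside.
There are look-alikes about, which are no part of the job. What is shaped like the controller_b but yellow is not meant. Leave any pink look-alike of the controller_a alone.

How it is judged:
By the outcome, as a careful person would: the job done as asked, in the order asked, and still so for the second after the job is handed in, with the robot touching nothing.
It also fails if it takes over 67 s, if anything falls off the work surface, if the arm or the gripper's body presses on something with over 40 N, if the wrist force passes 120 N, or if a joint passes its speed limit or range.

## Working session

There is one attempt and no reset: what is moved stays moved. The work goes in short steps, each a Python script; the robot and the scene stay as the last script left them, time stands still between calls to the robot, and variables do not carry over. Pictures are saved under pics/ and viewed, about 8 in all and at most 12, crops included, and the job is handed in when it is done.

```bash
mkdir -p pics; python3 - <<'E'
from station import r
import cv2,numpy as np
for n in("top","side"):
    im=r.camera(n);cv2.imwrite(f"pics/{n}0.png",im[:,:,::-1]);cv2.imwrite(f"pics/{n}0b.png",cv2.resize(im[:,:,::-1],(800,600),interpolation=cv2.INTER_CUBIC))
    p=r.camera_params(n);print(n,p["fov_y"],p["cx"],p["cy"],np.round(p["R"],4).tolist(),np.round(p["t"],4).tolist())
print(r.grip_point_offset,r.current_t(),r.current_ee_rot(),r.current_opening())
E
```

```text
top 45.05519243891402 260.59994190201246 189.79985269142725 [[0.0275, -0.9995, 0.0127], [-0.9975, -0.0283, -0.065], [0.0653, -0.0109, -0.9978]] [-0.0239, 0.5347, 1.51]
side 46.96480396226026 251.72095700950942 187.40986236036392 [[-0.5127, -0.8585, -0.0111], [-0.5255, 0.3241, -0.7867], [0.679, -0.3975, -0.6173]] [0.2464, 0.3785, 0.9521]
0.0187 0.1 [-8.90043345e-04  9.74920550e-01  2.22551350e-01 -1.62603622e-04] 0.0856211997939701
```

View pics/top0b.png

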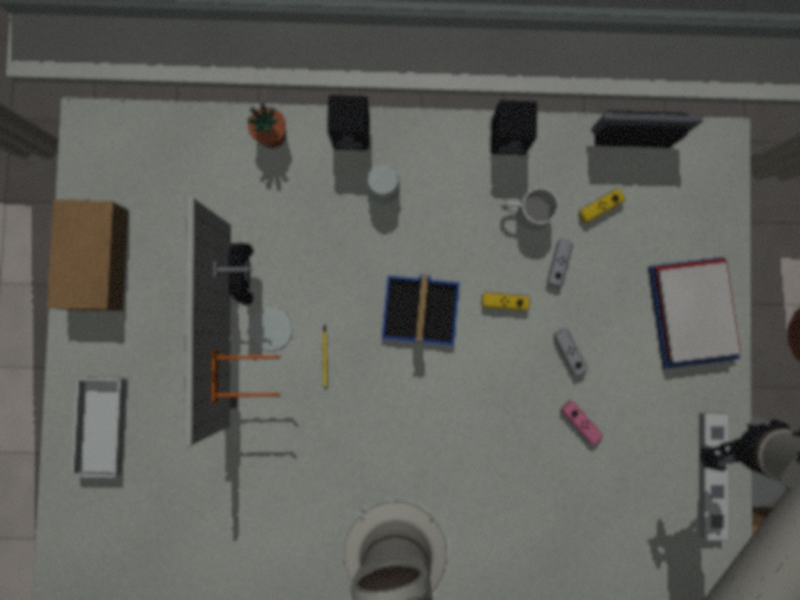

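View pics/side0b.png

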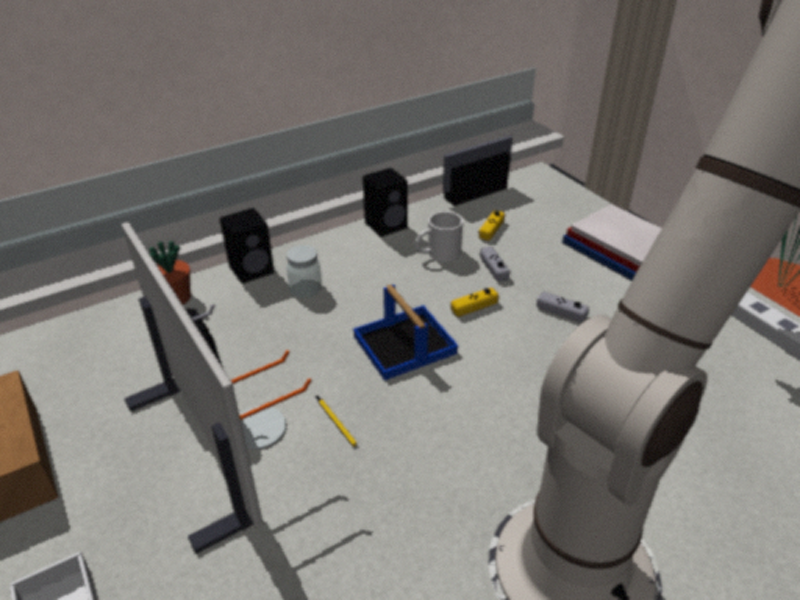

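The top view shows the caddy at (421,312) in the 800-px picture. The grey controllers are at (560,263) and (570,353), and the free hook's prongs run from about (213,355/397) to (280,357/395). I'll enlarge crops to measure them.

```bash
python3 - <<'E'
import cv2,numpy as np
im=cv2.imread("pics/top0.png")
def crop(im,x,y,w,h,s,n):
    c=cv2.resize(im[y:y+h,x:x+w],None,fx=s,fy=s,interpolation=cv2.INTER_CUBIC)
    c=cv2.convertScaleAbs(c,alpha=1.4)
    for i in range(0,w,10): cv2.line(c,(i*s,0),(i*s,6 if i%50 else 16),(0,0,255),1); cv2.putText(c,str(x+i),(i*s,24),0,.35,(0,0,255)) if i%20==0 else 0
    for i in range(0,h,10): cv2.line(c,(0,i*s),(6 if i%50 else 16,i*s),(0,0,255),1); cv2.putText(c,str(y+i),(8,i*s+4),0,.35,(0,0,255)) if i%20==0 else 0
    cv2.imwrite(n,c)
crop(im,240,145,150,110,5,"pics/c1.png")
crop(im,120,140,100,150,4,"pics/c2.png")
E
```

```text
(no output)
```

View pics/c1.png

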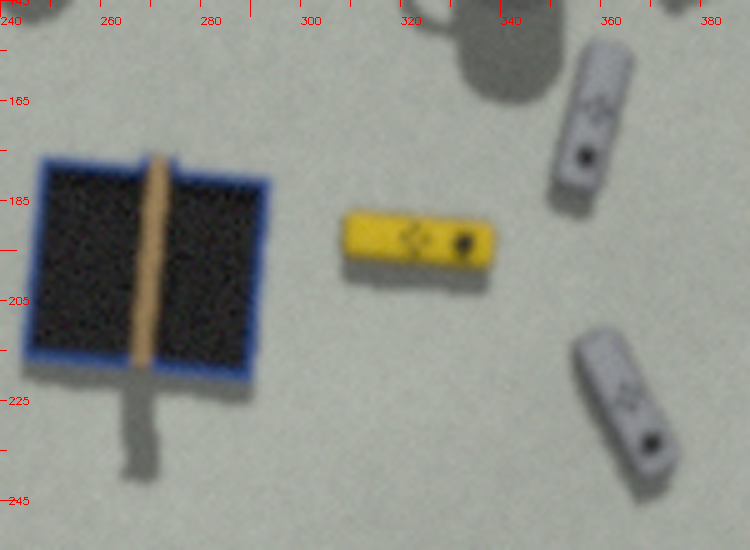

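View pics/c2.png

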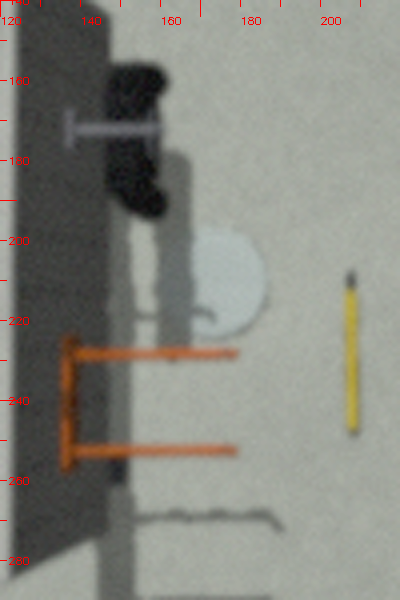

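The crops show the caddy rim corners at (248.8,176.5), (294,180.8), (290,221) and (244.5,217). The sticks are at (357.3,176.5) and (370.2,233.5). The prong lines are at rows 228.5 and 252.5, with tips at column 178. I'll back-project these and cross-check them with a side crop.

```bash
cat > h.py <<'E'
from station import r
import cv2,numpy as np
def cam(n):
    p=r.camera_params(n);f=192/np.tan(np.radians(p["fov_y"]/2))
    return np.array([[f,0,p["cx"]],[0,f,p["cy"]],[0,0,1]]),np.array(p["R"]),np.array(p["t"])
def bp(n,u,v,z):
    K,R,t=cam(n);d=R.T@np.linalg.solve(K,[u,v,1]);c=-R.T@t
    return c+d*(z-c[2])/d[2]
def pj(n,X):
    K,R,t=cam(n);x=K@(R@np.array(X)+t);return x[:2]/x[2]
def crop(im,x,y,w,h,s,n):
    c=cv2.resize(im[y:y+h,x:x+w],None,fx=s,fy=s,interpolation=cv2.INTER_CUBIC)
    c=cv2.convertScaleAbs(c,alpha=1.4)
    for i in range(0,w,10): cv2.line(c,(int(i*s),0),(int(i*s),6),(0,0,255),1); cv2.putText(c,str(x+i),(int(i*s),20),0,.35,(0,0,255)) if i%20==0 else 0
    for i in range(0,h,10): cv2.line(c,(0,int(i*s)),(6,int(i*s)),(0,0,255),1); cv2.putText(c,str(y+i),(8,int(i*s)+4),0,.35,(0,0,255)) if i%20==0 else 0
    cv2.imwrite(n,c)
E
python3 - <<'E'
from h import *
pts=dict(rimTL=(248.8,176.5,.022),rimTR=(294,180.8,.022),rimBR=(290,221,.022),rimBL=(244.5,217,.022),barT=(271.5,176,.1),barB=(268.2,218,.1),
A_stick=(357.3,176.5,.034),A_e1=(361.5,153.5,.026),A_e2=(355,182.5,.026),B_stick=(370.2,233.5,.034),B_e1=(359,211.5,.026),B_e2=(373,239.5,.026),
P1tip=(179,228.5,.192),P2tip=(179,252.5,.192),P1b=(137,228.5,.18),P2b=(137,252.5,.18),grip_hook=(136.5,172,.18),
boardT1=(123.5,128,.32),boardT2=(123,284,.32))
P={}
for k,(u,v,z) in pts.items():
    P[k]=bp("top",u,v,z);print(k,np.round(P[k][:2],4),"side",np.round(pj("side",P[k]),1))
d=lambda a,b:np.round(np.linalg.norm(P[a]-P[b]),4)
print(d("rimTL","rimTR"),d("rimTR","rimBR"),d("rimBR","rimBL"),d("rimBL","rimTL"),d("A_e1","A_e2"),d("B_e1","B_e2"),d("P1b","P2b"),d("P1tip","P2tip"),d("boardT1","boardT2"))
crop(cv2.imread("pics/side0.png"),145,145,240,150,3.3,"pics/c3.png")
E
```

```text
rimTL [0.5777 0.0312] side [226.  210.1]
rimTR [ 0.5677 -0.1182] side [270.  195.3]
rimBR [ 0.4352 -0.1081] side [291.8 221.2]
rimBL [0.4441 0.0414] side [245.6 238.4]
barT [ 0.574 -0.041] side [247.  182.3]
barB [ 0.4426 -0.0341] side [269.2 208. ]
A_stick [ 0.5868 -0.3246] side [319.5 168.7]
A_e1 [ 0.6644 -0.3392] side [308.8 158.1]
A_e2 [ 0.5675 -0.319 ] side [321.6 174.1]
B_stick [ 0.4018 -0.3692] side [368.5 194.3]
B_e1 [ 0.4725 -0.3335] side [344. 188.]
B_e2 [ 0.3823 -0.3807] side [375.4 198.5]
P1tip [0.4046 0.2264] side [183.4 225.7]
P2tip [0.3355 0.2237] side [197.3 243.6]
P1b [0.401  0.3508] side [132.7 250.9]
P2b [0.3314 0.3477] side [145. 271.]
grip_hook [0.5667 0.3597] side [106.9 210.1]
boardT1 [0.6696 0.3632] side [ 80.6 142.9]
boardT2 [0.2598 0.3453] side [147.7 244.3]
0.1497 0.133 0.1497 0.134 0.0989 0.1017 0.0697 0.0691 0.4102
```

View pics/c3.png

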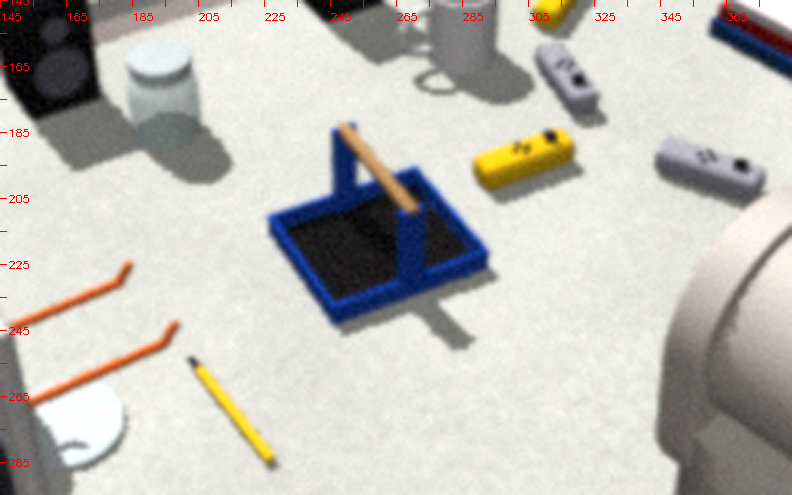

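The side view agrees: both sticks project within 1 px, as do the bar ends, and the prong tips are about 1.4 px off. The known sizes match too.

The fingers open to the full 114 mm, so each controller must lie along the caddy's y, gripped near one end and slid in under the bar. One goes in from each side so the caddy stays balanced. I'll check IK next.

```bash
cat >> h.py <<'E'
from scipy.spatial.transform import Rotation as Ro
CAD=np.array([.507,-.038,0]);CY=-.066
cx=np.array([np.cos(CY),np.sin(CY),0]);cy=np.array([-np.sin(CY),np.cos(CY),0])
Z=np.array([0,0,1.])
CT={"A":(np.array([.615,-.330,0]),np.radians(168.2)),"B":(np.array([.427,-.3567,0]),np.radians(-152.4))}
D=.028;AL=np.radians(10)
def ori(e,s,al=AL):   # tool leans towards e; s=+-1 half turn
    y=s*np.cross(Z,e);z=-np.cos(al)*Z-np.sin(al)*e
    m=np.column_stack([np.cross(y,z),y,z]);q=Ro.from_matrix(m).as_quat()
    return q[[3,0,1,2]],z
def pick(c,g):  # g=+1 grip stick end
    p,a=CT[c];e=g*np.array([np.cos(a),np.sin(a),0]);return p+D*e,e
def place(side,x,yc): # grip point above caddy frame, controller centre at side*yc
    e=side*cy;return CAD+x*cx+side*(yc+D)*cy,e
E
python3 - <<'E'
from h import *
def ik(p,e,s,z,al=AL):
    j=r.inverse_kinematics(list(p+z*Z),list(ori(e,s,al)[0]));return None if j is None else np.round(j,2).tolist()
for c in "AB":
  for g in(1,-1):
    p,e=pick(c,g)
    for s in(1,-1): print("pick",c,g,s,ik(p,e,s,.011),ik(p,e,s,.15) is not None)
for side in(1,-1):
  for x in(.038,-.038):
    for s in(1,-1):
      print("place",side,x,s,*[ik(*place(side,x,yc),s,z) for yc,z in((.016,.023),)],[ik(*place(side,x,yc),s,z) is not None for yc,z in((.075,.16),(.075,.053))])
hy=np.array([-.042,.999,0])
for s in(1,-1): print("bar",s,ik(CAD,cx,s,.076,0),"seat",ik(np.array([.370,.255,0]),np.array([.999,.042,0]),s,.17,0))
E
```

```text
pick A 1 1 [0.7, 0.71, -0.28, 1.78, 0.26, 0.51, -1.49] True
pick A 1 -1 [1.07, 0.87, -0.81, 1.77, 0.89, 0.71, 1.19] True
pick A -1 1 [0.87, 1.11, -0.85, 1.25, 0.79, 1.3, 1.34] True
pick A -1 -1 [0.6, 0.96, -0.3, 1.27, 0.31, 1.13, -1.54] True
pick B 1 1 [1.18, 0.64, -0.47, 1.99, 0.22, 0.52, -0.48] True
pick B 1 -1 [1.72, 1.15, -1.31, 1.97, 1.19, 1.02, 1.94] True
pick B -1 1 [1.35, 1.21, -1.31, 1.8, 1.29, 1.42, 1.69] True
pick B -1 -1 [0.78, 0.7, -0.35, 1.82, 0.51, 0.82, -0.98] True
place 1 0.038 1 [0.72, 1.14, -1.31, 1.9, 1.3, 1.36, 1.99] [True, True]
place 1 0.038 -1 [0.38, 0.73, -0.71, 1.91, 0.84, 0.89, -0.9] [True, True]
place 1 -0.038 1 [0.76, 1.06, -1.31, 2.08, 1.28, 1.28, 1.88] [True, True]
place 1 -0.038 -1 [0.38, 0.64, -0.72, 2.09, 0.85, 0.8, -0.99] [True, True]
place -1 0.038 1 [0.82, 0.77, -0.8, 1.91, 0.53, 0.74, -0.3] [True, True]
place -1 0.038 -1 [-0.45, 0.83, 0.9, 1.95, -1.03, 0.97, -2.16] [True, True]
place -1 -0.038 1 [0.87, 0.66, -0.77, 2.09, 0.47, 0.63, -0.25] [True, True]
place -1 -0.038 -1 [0.11, 0.52, 0.15, 2.11, -0.45, 0.59, -2.57] [True, True]
bar 1 [0.76, 0.64, -0.93, 2.01, 0.69, 0.85, 0.93] seat [0.39, 0.5, -1.29, 2.08, 0.58, 1.0, 0.41]
bar -1 [0.5, 0.51, -0.58, 2.02, 0.41, 0.73, -1.97] seat [-0.48, 0.2, -0.21, 2.1, 0.05, 0.85, -2.24]
```

```bash
cat >> h.py <<'E'
def grab(c,g,s):
    p,e=pick(c,g);q,z=ori(e,s)
    r.goto(list(p-z*.10+Z*.011),list(q));r.movel(list(p+Z*.011),feed=.15,max_force=15)
    r.clamp(30);print("open",r.current_opening(),r.current_tcp_pos(),r.current_t())
    r.movel(list(p+Z*.16),feed=.25);print("after lift",r.current_opening(),r.current_t())
E
python3 - <<'E'
from h import *
grab("B",-1,-1)
p,e=place(1,-.038,.080);q,z=ori(e,-1)
r.goto(list(p+Z*.165),list(q));r.movel(list(p+Z*.055),feed=.2,max_force=15)
print(r.current_tcp_pos(),p,r.current_t())
for n in("top","side"): cv2.imwrite(f"pics/{n}1.png",r.camera(n)[:,:,::-1])
a=cv2.imread("pics/top1.png")[130:260,190:390];b=cv2.imread("pics/side1.png")[130:280,190:390]
cv2.imwrite("pics/m1.png",cv2.resize(np.vstack([a,b]),None,fx=2.1,fy=2.1,interpolation=2))
E
```

```text
open 0.03155238933340934 [ 0.45240044 -0.34401624  0.0117498 ] 2.7333
after lift 0.031185823218518965 3.4833
[0.47672858 0.07230395 0.05539852] [0.47620556 0.07227104 0.        ] 5.725
```

View pics/m1.png

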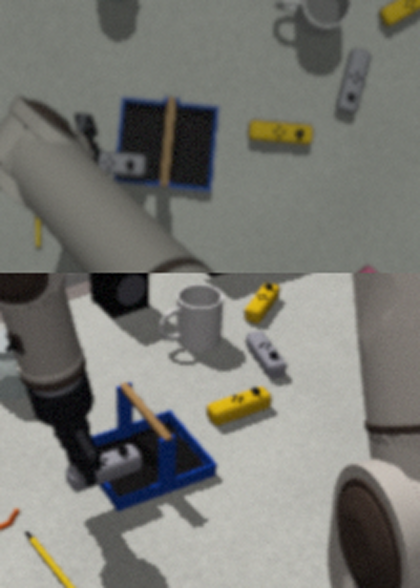

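The picture shows controller B held level beside the bar, in line with the tray. Now I'll slide it under the bar, release it, and do the same with A.

```bash
cat >> h.py <<'E'
def insert(side,x,s):
    p,e=place(side,x,.016);q,z=ori(e,s)
    print("in",r.movel(list(p+Z*.055),feed=.1,max_force=8));print("down",r.movel(list(p+Z*.022),feed=.06,max_force=6),r.current_tcp_pos())
    r.gripper_open();r.movel(list(p+Z*.022-z*.14),feed=.2);print(r.current_t())
E
python3 - <<'E'
from h import *
insert(1,-.038,-1)
grab("A",1,1)
p,e=place(-1,.038,.080);q,z=ori(e,1)
r.goto(list(p+Z*.165),list(q))
for n in("top","side"): cv2.imwrite(f"pics/{n}2.png",r.camera(n)[:,:,::-1])
a=cv2.imread("pics/top2.png")[130:260,190:390];b=cv2.imread("pics/side2.png")[130:280,190:390]
cv2.imwrite("pics/m2.png",cv2.resize(np.vstack([a,b]),None,fx=2.1,fy=2.1,interpolation=2))
E
```

```text
in False
down False [0.47172292 0.00860219 0.02176819]
8.7417
open 0.031471504531815915 [ 0.58798014 -0.32481162  0.01188558] 11.4917
after lift 0.03133797994488171 12.2417
```

View pics/m2.png

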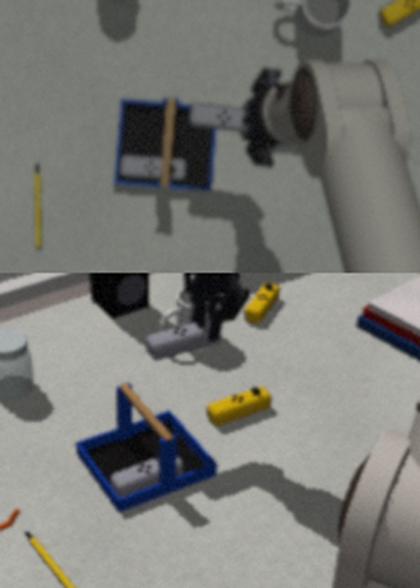

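B lies flat in the tray under the bar, and A is held above the far side. Next I'll descend, insert A and look again.

```bash
python3 - <<'E'
from h import *
p,e=place(-1,.038,.080)
print(r.movel(list(p+Z*.055),feed=.2,max_force=15))
insert(-1,.038,1)
for n in("top","side"): cv2.imwrite(f"pics/{n}3.png",r.camera(n)[:,:,::-1])
def c(n,y,h,x): return cv2.resize(cv2.imread(f"pics/{n}3.png")[y:y+h,x:x+100],None,fx=4,fy=4,interpolation=2)
cv2.imwrite("pics/m3.png",np.hstack([c("top",150,100,220),c("side",160,100,210)]))
E
```

```text
False
in False
down False [ 0.5420672  -0.08415215  0.02190721]
17.2083
```

View pics/m3.png

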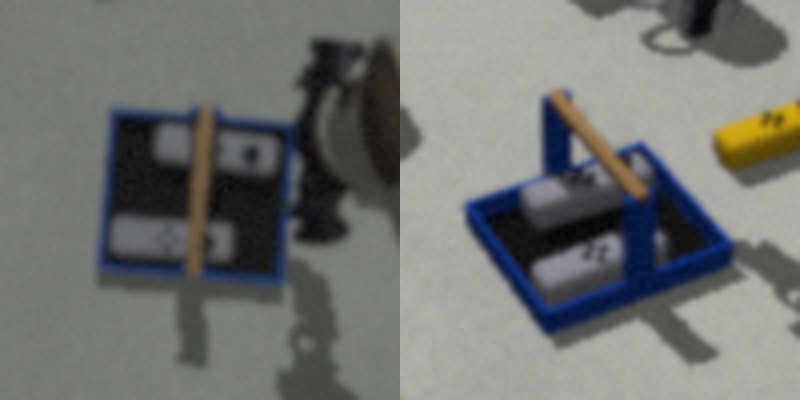

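Both controllers lie flat inside the tray, and the caddy hasn't shifted: the bar runs from (271,177) to (268,218), as before. Now I'll grip the bar and carry it to just outside the hook.

```bash
cat >> h.py <<'E'
HY=.042;hx=np.array([np.cos(HY),np.sin(HY),0]);n=np.array([np.sin(HY),-np.cos(HY),0])
SEAT=np.array([.370,.255,0]);qh=list(ori(hx,1,0)[0])
E
python3 - <<'E'
from h import *
q=list(ori(cx,1,0)[0])
r.goto(list(CAD+Z*.20),q);print(r.movel(list(CAD+Z*.076),feed=.12,max_force=10))
f0=r.current_wrist_force();r.clamp(70);print(r.current_opening(),r.current_t())
r.movel(list(CAD+Z*.10),feed=.06);r.movel(list(CAD+Z*.21),feed=.15)
print(r.current_opening(),np.array(r.current_wrist_force())-f0,r.current_torque())
p=SEAT+.14*n+Z*.21
print(r.inverse_kinematics(list(p),qh))
r.movel(list(p),qh,feed=.12)
print(r.current_tcp_pos(),r.current_joints(),r.current_t())
for m in("top","side"): cv2.imwrite(f"pics/{m}4.png",r.camera(m)[:,:,::-1])
def c(m,y,h,x): return cv2.resize(cv2.imread(f"pics/{m}4.png")[y:y+h,x:x+180],None,fx=2.2,fy=2.2,interpolation=2)
cv2.imwrite("pics/m4.png",np.hstack([c("top",110,200,110),c("side",110,200,110)]))
E
```

```text
False
0.010677028359769983 20.1833
0.01071319405145745 [-0.28409288 -1.58056927 -3.05856417] [-0.04112672 -0.00573222 -0.01884893]
[ 0.85381376  0.16693537 -1.28841877  2.15491923  0.19759698  0.94908849
  1.06587706]
[0.37620747 0.1148219  0.20998605] [ 0.98658025  0.32966845 -1.51541533  2.15330848  0.39225394  1.0054908
  0.86815136] 23.45
```

View pics/m4.png

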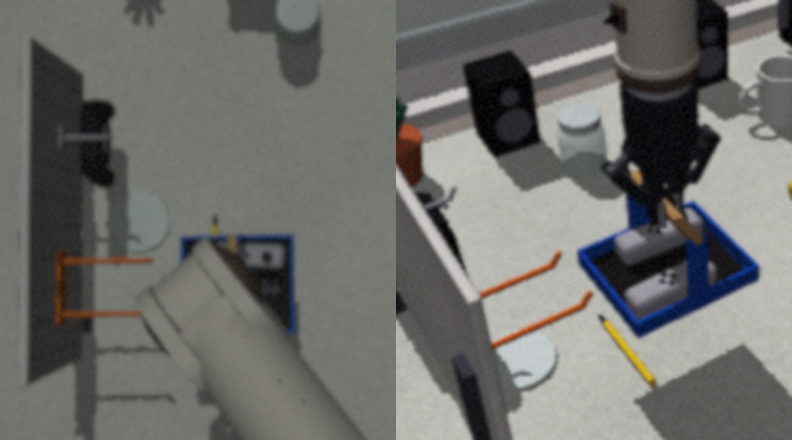

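The caddy is held level in front of the hook with both controllers inside. In this picture's side half, the bar ends are at about (636,175) and (697,237). I'll check those against their projection and check IK at the seat before going in.

```bash
python3 - <<'E'
from h import *
b=np.array(r.current_tcp_pos())+Z*(.0187+.005)
for d in(.059,-.059): print(pj("side",b+d*hx))
print("obs (219,189.5) (247,217.7)")
for m,o,z in((0,.14,.21),(1,.07,.21),(2,0,.21),(3,0,.165)): print(np.round(r.inverse_kinematics(list(SEAT+o*n+Z*z),qh),2))
for k in((-1,.124,.192),(1,.124,.192)):
    X=SEAT+k[0]*.035*hx+(.124-.095)*n+Z*.192; print("tip",pj("side",X),pj("top",X))
E
```

```text
[218.2558044  189.14200477]
[244.80621115 216.53437258]
obs (219,189.5) (247,217.7)
[ 0.99  0.33 -1.52  2.15  0.39  1.01  0.87]
[ 0.7   0.34 -1.39  2.11  0.4   1.01  0.71]
[ 0.41  0.37 -1.26  2.04  0.42  1.02  0.56]
[ 0.29  0.41 -1.13  2.08  0.47  0.93  0.52]
tip [196.79488605 243.56053667] [178.72021762 252.24317218]
tip [182.6447496  225.48170923] [178.64791333 227.94892833]
```

The projections agree within about 2 px. I'll go in at TCP z = 0.200, which leaves about 18 mm above the tips and 15 mm under the prongs, then lower softly.

```bash
sed -i 's/\.370,\.255/.370,.2535/' h.py; python3 - <<'E'
from h import *
r.movel(list(SEAT+.14*n+Z*.2),feed=.08)
print(r.movel(list(SEAT+Z*.2),feed=.07,max_force=6),r.current_tcp_pos())
r.movel(list(SEAT+Z*.176),feed=.05)
r.pause(.3);print(r.current_wrist_force())
print(r.movel(list(SEAT+Z*.164),feed=.012,max_force=2),r.current_tcp_pos(),r.current_wrist_force(),r.current_torque(),r.current_t())
for m in("top","side"): cv2.imwrite(f"pics/{m}5.png",r.camera(m)[:,:,::-1])
def c(m,y,h,x): return cv2.resize(cv2.imread(f"pics/{m}5.png")[y:y+h,x:x+130],None,fx=3,fy=3,interpolation=2)
cv2.imwrite("pics/m5.png",np.hstack([c("top",150,150,115),c("side",150,150,110)]))
E
```

```text
False [0.37011255 0.25310378 0.19994922]
[-0.0860889  -0.59501115 -4.62439014]
True [0.36998658 0.25347036 0.16945866] [-0.04322137 -0.90214341  3.97553672] [-0.09715219  0.00899599 -0.00960977] 27.525
```

View pics/m5.png

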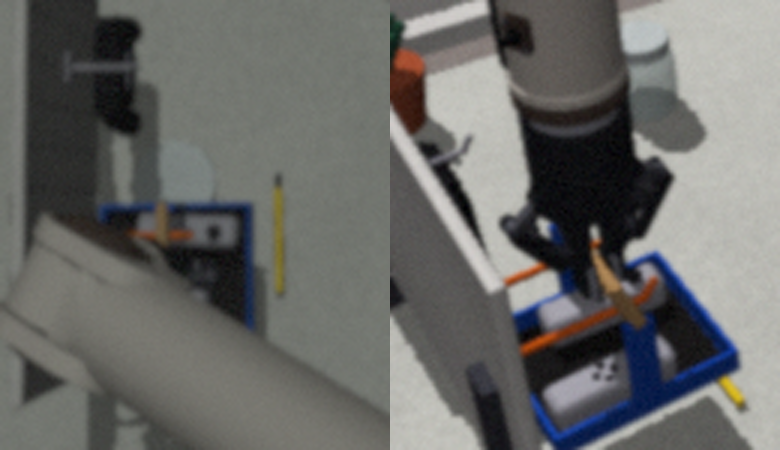

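Contact came at TCP z = 0.1695, exactly as predicted. The picture shows the bar across both prongs, well inside the upturned tips. I'll release it, rise straight up and check.

```bash
python3 - <<'E'
from h import *
r.gripper_open();r.pause(.3);print(r.current_wrist_force())
print(r.movel(list(SEAT+Z*.26),feed=.08,max_force=10),r.current_t())
r.movel(list(SEAT+Z*.36),feed=.2)
r.movel(list(np.array([.40,-.05,.36])),feed=.2);r.pause(.5)
print(r.current_t())
for m in("top","side"): cv2.imwrite(f"pics/{m}6.png",r.camera(m)[:,:,::-1])
def c(m,y,h,x): return cv2.resize(cv2.imread(f"pics/{m}6.png")[y:y+h,x:x+130],None,fx=3,fy=3,interpolation=2)
cv2.imwrite("pics/m6.png",np.hstack([c("top",150,150,115),c("side",150,150,110)]))
E
```

```text
[ 1.00131802 -0.84613955  0.11095726]
False 29.925
33.6583
```

View pics/m6.png

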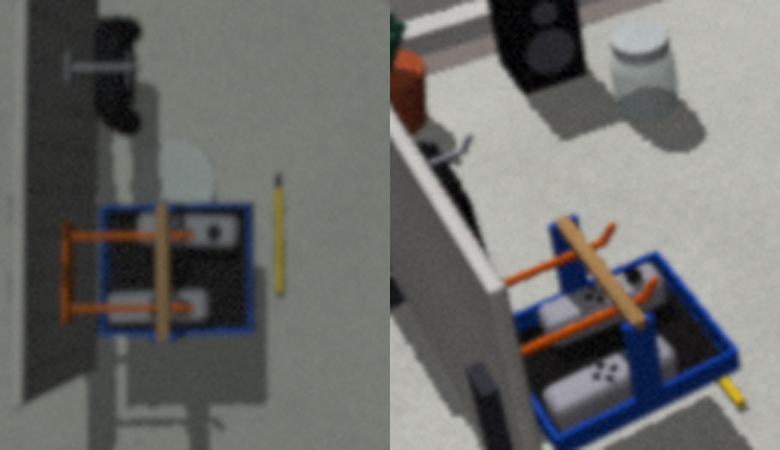

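The caddy hangs by its bar across both prongs, centred and in the same position as when it was held level. Both controllers are inside, and the console grip, coaster, stylus and jar are where they were.

```bash
python3 -c "
from station import r
r.job_done();print(r.current_t())"
```

```text
the job is handed in; nothing more can be done
the job is handed in; nothing more can be done
```

The caddy now hangs on the free orange hook with both grey controllers inside, and I handed the job in at about 34 s of the 67 s allowed.

- **Controllers:** I slid one under the handle bar from each side, so their weight balances about the bar. Each was let go about 7 mm above the tray floor, because the fingers only open fully and had to clear the tray walls. Both landed flat.
- **Hanging:** I lowered the caddy slowly onto the prongs. It touched at the expected height (TCP z = 0.1695 m), and I released it there with a contact force change of only a few newtons.
- **Last checks:** The final pictures, taken with the robot clear, show the bar across both prongs, centred and inside the upturned tips. The caddy hangs level, as it did in the gripper. The console grip, jar, stylus and coaster are where they were. The mug is outside the last crops, but the arm never worked close to it.
- **Small disagreements:** The prong tips projected about 1.5–2 px off in the side camera, and the tray's y size measured about 4 mm short. Both were within the tolerance I had planned for. No check failed.

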